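Brake lever travel check on the donations bench

ROBOT

A 7-joint arm with a two-finger parallel gripper is mounted at the origin on the work surface. World frame = base frame: x ahead of the robot, y to its left, z up, the work surface at z = 0. Lengths are in m, angles in rad, forces in N, time in s.
With the tool pointing down it reaches from about 0.35 to 0.9 m from the base axis. Payload 7.2 kg.
Tool frame: the origin (TCP) lies at the very end of the fingers, on their centre line; the grasp point (between the pads) lies 19 mm behind it; z points along the fingers, y is the line along which they close (so a half turn about z gives the same grasp; the last joint's range is limited). The gripper opens to 85 mm and grips with 20 to 120 N. Pads are 22 mm wide; open, the fingers measure 114 mm over their backs; the gripper's body (76 mm by 85 mm) begins 54 mm behind the grasp point. The pads swing forward as they close: fully open they stand 13 mm farther back than shut.
Start: joints at [1.094, 0.411, -0.013, 1.596, 0.006, 1.134, -0.082], TCP at [0.248, -0.574, 0.231] pointing down, gripper open.
Joint ranges: [-2.95, 2.95], [-0.29, 1.99], [-1.47, 1.44], [0.14, 2.54], [-1.03, 4.17], [0.13, 1.85], [-2.86, 2.86]. Speed limits (rad/s): [2.39, 2.39, 3.01, 3.01, 3.14, 3.14, 3.14].

INTERFACE

Orientations are given as a unit quaternion [x, y, z, w].
In Python, from plant import * gives the robot as it stands.
- The arm moves only by the tool arm_command, never from a script. Its argument "motion" is a list of rows, each an object with "xyz": the shift along the world's x, y, z in cm, a list of three; "twist": the turn, a rotation vector about the world's x, y, z in units of 5 degrees (1.0 is 5 degrees), a list of three; "grip": the finger opening in cm, from 0 to 8.54. A call has 1 to 20 rows; each row shifts and turns the commanded pose from where the row before left it; what a row does not reach is not made up. A row lasts 1/12 s, in which the tool goes at most 41.7 mm and 7.16 degrees, less where a joint would pass 70% of its speed; a pose out of reach is approached as far as the arm can. A call with a gripper value outside its range is refused whole. The fingers move at their own pace and stop on an object; "newtons" is the grip in N (left out, the last holds). Time passes only in rows, so rows that do not move let the fingers close. It gives the time, the measured TCP pose, the force, the opening and the grip force at its end, in the units of the state.
- sense(): the state, without advancing time (a new reading comes with each control period).
- get_image(name): name is "scene" or "top"; returns a dict with "img" (400x640x3 uint8, blue, green, red), "depth" (400x640 float32, m along the optical axis (not along the pixel's ray), 0 where there is no reading), "K" (3x3 intrinsics, pixels), "dist_coeffs" ([k1, k2, p1, p2, k3] as OpenCV has them; the pictures are not rectified), "rvec" (rotation vector, rad) and "tvec" (3), from world to camera coordinates, as OpenCV has them. Camera axes: x right, y down, z forward; pixel columns grow to the right and rows downward; lengths in m; the calibration is good to about 2 mm. A picture is of the moment at which its call begins.
- finish_job(): hands the job in; it is judged then, once.
The state is a dict: "t": time; "q": joint angles; "dq": joint speeds; "joint_efforts": joint torques, N m; "tcp_pos": TCP position; "eef_rot": TCP orientation; "wrist_force": force on the tool from outside, world axes, zero at the start; "ft_torque": the same for the moment, N m; "opening": finger opening in m; "grip_force": force on a finger pad.
Only numpy, scipy, OpenCV 4.12 (cv2) and the standard library are available. Lean on these libraries where they do the work, as an engineer would, in place of code of your own. Each camera call takes 0.05 s, during which the arm holds its last target. There are 200 camera calls.

TASK

Check the brake lever on the test board: slowly press its blade towards the handlebar grip until the resistance clearly firms up (10 to 14 N), hold it there for half a second without forcing it (never over 20 N), then let it spring back. Then note how far it travelled: slide the yellow marker along the scale until its pointer lines up with the tip of the red drag hand that the lever left behind, and let go. Leave the other things on the bench and board where they are.

Things in the scene. Friction and masses are not known exactly. Their poses are not given: they have to be found in the camera images.
- board: plywood test board fixed to the table, 280 x 360 x 18 mm; origin: centre of its underside; at yaw 0 its x axis points away from the robot. In its frame (mm): pivot axis at x -50, y -115; handlebar along y at x +42, axis 57 above the table: tube and clamps (top 68) from y -160 to +75, black rubber grip 35 thick from y -85 to +40. Nothing on the board is taller than 75
- pivot (a point): on the vertical pivot axis shared by lever, red hand and yellow marker, 55 mm above the table. At joint value 0 each of the three points along board +y; growing values turn it clockwise seen from above, towards board +x and the handlebar: radius r, angle a lies at board (x, y) = pivot + r (sin a, cos a)
- lever (a joint): brake lever angle, rad: 0 sprung out (at rest), grows as it is pressed to the handlebar, at most 0.42. Free stroke: about 2 N at press_point, light return spring. At an unseen angle that differs each time (0.10 to 0.28) it firms up: from there the force grows about 2 to 2.5 N per mm. 10 to 14 N at press_point is clearly firm, over 20 N is forcing it
- press_point (a point): where to press: outer face of the blade (away from the handlebar, facing board -x at rest), 145 mm from the pivot axis, 55 mm above the table, 18 mm short of the ball's centre; moves with the lever. Push here with the closed fingers, tips 35 to 45 mm above the table
- blade: the lever's aluminium blade: 10 mm thick, 16 mm high (47 to 63 mm above the table), 163 mm from pivot to the ball of 20 mm at its end; origin on the pivot axis, its y axis points along the blade, x is the way it is pressed
- perch: dark steel lever holder at the pivot, 55 mm tall, with the hidden cable end inside that the lever firms up against; origin on the pivot axis, 18 mm above the table
- drag (a joint): angle of the flat red drag hand, rad, same axis and zero as the lever. It lies low on the scale under the lever, is pushed along by the lever only (fingers cannot move it) and stays at the farthest angle the lever has reached, within 0.02 rad
- drag_tip (a point): tip of the red hand on the white scale, 215 mm from the pivot axis, 26 mm above the table
- marker (a joint): angle of the yellow marker, rad, same axis and zero as the lever; range 0 to 0.63, starts between 0.46 and 0.60; slides with about 1.5 N of friction along the dark arc rail outside the scale and stays where it is left
- marker_tip (a point): tip of the yellow marker's pointer, 215 mm from the pivot axis, 31 mm above the table: lined up when it is at the red hand's tip
- marker_grip (a point): centre of the marker's upright yellow tab, 247 mm from the pivot axis, 58 mm above the table; the tab is 14 mm thick along the arc, 26 mm along the radius, and stands from 36 to 70 mm above the table; pinch it from above across its 14 mm, or push it along the arc
- bell: brass bicycle bell, 52 mm across, 37 mm tall, standing on the board beside the pivot; origin at its underside; a bystander, leave it alone
- spacer: blue plastic ring, 38 mm across, 12 mm tall, lying on the far side of the board, beyond the handlebar grip; origin at its underside; a bystander, leave it alone
- mug: blue mug, 80 mm across, 90 mm tall; origin at its underside; a bystander, leave it alone
- vase: terracotta vase, 84 mm across, 150 mm tall; origin at its underside; a bystander, leave it alone
- jar: glass jar with a red cap, 70 mm across, 100 mm tall; origin at its underside; a bystander, leave it alone
- screwdriver: screwdriver lying on the table; origin at its underside; a bystander, leave it alone
- wrench: wrench lying on the table; origin at its underside; a bystander, leave it alone

How it is judged:
By the outcome, as a careful person would: the job done as asked, in the order asked, and still so for the second after the job is handed in, with the robot touching nothing.
It also fails if it takes over 72 s, if anything falls off the work surface, if the arm or the gripper's body presses on something with over 40 N, if the wrist force passes 120 N, or if a joint passes its speed limit or range.

## Working session

There is one attempt and no reset: what is moved stays moved. The work goes in short steps, Python scripts to look and compute and a tool call to move; the robot and the scene stay as the last step left them, time stands still between calls to the robot, and variables do not carry over. Pictures are saved under pics/ and viewed, at most 10 in all, crops included, and the job is handed in when it is done.

Besides the shell and the picture viewer there is one more tool, called after "Request:" as name(argument=value, ...), one argument or row to a line, values as JSON. arm_command: Moves the arm, as the interface text tells. Its arguments: {"type":"object","properties":{"motion":{"type":"array"},"newtons":{"type":"number"}},"required":["motion"]}

```bash
mkdir -p pics
cat > h.py <<'E'
from plant import *
import numpy as np, cv2
def ray(c,uv):
    n=cv2.undistortPoints(np.array([[uv]],float),c["K"],np.array(c["dist_coeffs"],float)).ravel()
    R=cv2.Rodrigues(np.array(c["rvec"],float))[0]; t=np.array(c["tvec"],float).ravel()
    return -R.T@t, R.T@np.array([n[0],n[1],1.])
def onz(c,uv,z):
    o,d=ray(c,uv); return o+d*(z-o[2])/d[2]
def dep(c,uv):
    o,d=ray(c,uv); return o+d*float(c["depth"][int(round(uv[1])),int(round(uv[0]))])
def tri(c1,u1,c2,u2):
    o1,d1=ray(c1,u1);o2,d2=ray(c2,u2)
    s=np.linalg.lstsq(np.c_[d1,-d2],o2-o1,rcond=None)[0]
    a=o1+s[0]*d1;b=o2+s[1]*d2
    return (a+b)/2,np.linalg.norm(a-b)
def mask(c,lo,hi):
    return cv2.inRange(cv2.cvtColor(c["img"],cv2.COLOR_BGR2HSV),lo,hi)
E
python3 - <<'E'
from h import *
for n in("scene","top"):
    c=get_image(n); cv2.imwrite(f"pics/{n}0.png",c["img"]); print(n,ray(c,(320,200)))
s=sense();print(s["t"],s["tcp_pos"],s["eef_rot"],s["wrist_force"])
E
```

```text
scene (array([ 1.85687294, -0.31902663,  0.91186238]), array([-0.82598707,  0.20873396, -0.52364764]))
top (array([0.35316394, 0.02818563, 1.41659711]), array([ 0.11424693, -0.01691863, -0.99335166]))
0.1 [ 0.24822138 -0.57310712  0.23056632] [ 9.79179738e-01  2.02993950e-01 -1.90943070e-04 -6.78787290e-04] [0.42713978 0.24913504 0.1474281 ]
```

View pics/scene0.png

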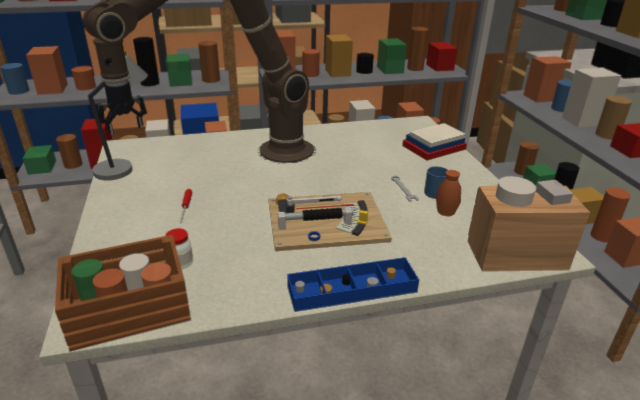

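View pics/top0.png

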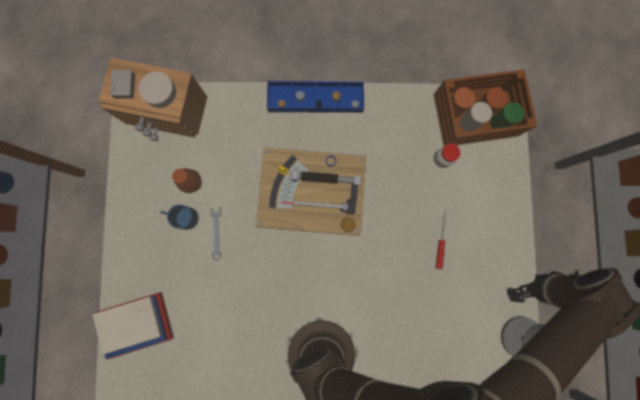

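The scene view shows the board at (328,220) with nothing tall near it. The top view shows the board with corners at about (264,149), (366,155), (361,235) and (257,228). The yellow marker is at (283,170), the lever runs from (352,207) to (290,204), and the bell is at (348,224). I'll take enlarged crops next.

Run:
```python
from h import *
c=get_image("top"); d=get_image("scene")
cv2.imwrite("pics/topc.png",cv2.resize(c["img"][140:245,245:380],None,fx=5.7,fy=5.7,interpolation=cv2.INTER_CUBIC))
cv2.imwrite("pics/scenec.png",cv2.resize(d["img"][185:255,260:395],None,fx=5.9,fy=5.9,interpolation=cv2.INTER_CUBIC))
# board outline: wood by colour (saturated orange-brown) vs grey table
for n,cam,roi in(("top",c,(130,250,240,385)),("scene",d,(180,260,255,400))):
    m=mask(cam,(8,60,60),(25,255,255)); z=np.zeros_like(m); z[roi[0]:roi[1],roi[2]:roi[3]]=m[roi[0]:roi[1],roi[2]:roi[3]]
    z=cv2.morphologyEx(z,cv2.MORPH_CLOSE,np.ones((5,5)))
    k=max(cv2.findContours(z,0,2)[0],key=cv2.contourArea); h=cv2.convexHull(k)
    ap=cv2.approxPolyDP(h,5,True)[:,0]
    print(n,[(tuple(p),onz(cam,p,.018).round(4)) for p in ap.tolist()])
    if n=="top":
        r=cv2.minAreaRect(h); print("rect",r); P=[onz(cam,p,.018) for p in cv2.boxPoints(r)]
        print(np.round(P,4),[np.linalg.norm(P[i]-P[i-1]).round(4) for i in range(4)], np.mean(P,0))
    my=mask(cam,(22,120,90),(34,255,255)); y=np.zeros_like(my); y[roi[0]:roi[1],roi[2]:roi[3]]=my[roi[0]:roi[1],roi[2]:roi[3]]
    nn,_,st,ce=cv2.connectedComponentsWithStats(y); print("yellow",[(st[i][:].tolist(),ce[i].round(1)) for i in range(1,nn) if st[i][4]>5])
```

```text
top [((263, 149), array([0.6923, 0.2024, 0.018 ])), ((365, 156), array([ 0.6687, -0.1527,  0.018 ])), ((360, 234), array([ 0.3976, -0.1319,  0.018 ])), ((256, 226), array([0.4249, 0.2218, 0.018 ]))]
rect ((311.0833740234375, 190.96640014648438), (105.62482452392578, 80.91472625732422), 4.610649108886719)
[[ 0.4213  0.2245  0.018 ]
 [ 0.7015  0.2071  0.018 ]
 [ 0.6727 -0.1597  0.018 ]
 [ 0.3923 -0.1334  0.018 ]] [np.float64(0.3591), np.float64(0.2807), np.float64(0.368), np.float64(0.2816)] [0.54696785 0.03463412 0.018     ]
yellow [([278, 165, 10, 10, 69], array([282.4, 169.8]))]
scene [((391, 237), array([0.7031, 0.2002, 0.018 ])), ((275, 250), array([ 0.6925, -0.1579,  0.018 ])), ((269, 198), array([ 0.3981, -0.1313,  0.018 ])), ((370, 192), array([0.4308, 0.2231, 0.018 ]))]
yellow [([353, 210, 15, 15, 117], array([362. , 217.3]))]
```

View pics/topc.png

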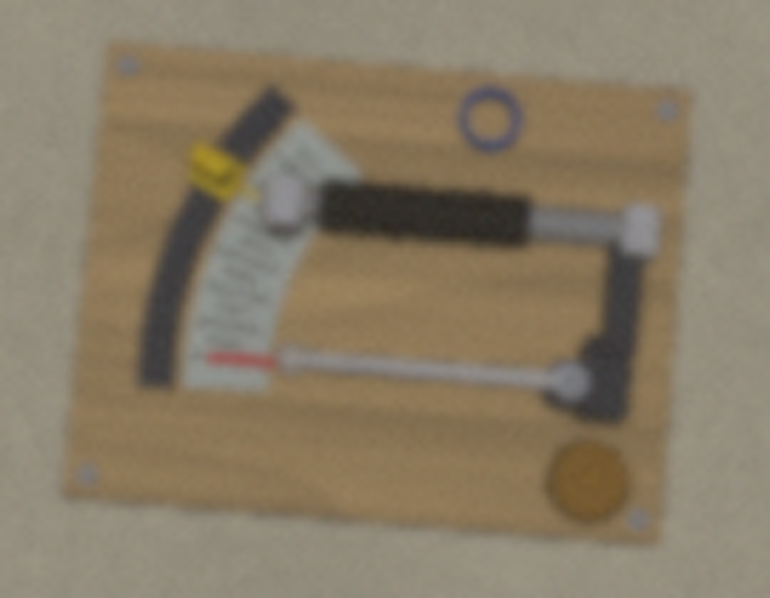

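View pics/scenec.png

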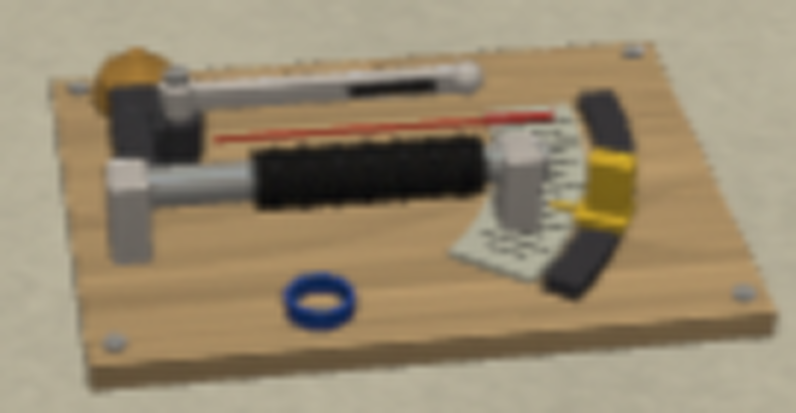

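The top crop shows the lever from the pivot at crop (571,380) to the ball at (290,358), the red tip at (208,357) and the yellow tab at (215,170). The bell is at (588,480) and the screws are in the corners. The scene crop shows the pivot at (175,80), the ball at (467,76), the red tip at (553,117) and the tab top at (612,160).

Run:
```python
from h import *
c=get_image("top"); d=get_image("scene")
T=lambda U,V:((U+.5)/5.7-.5+245,(V+.5)/5.7-.5+140)
S=lambda U,V:((U+.5)/5.9-.5+260,(V+.5)/5.9-.5+185)
L=dict(pivot=((571,380),(175,78)),ball=((291,358),(467,76)),redtip=((208,357),(553,117)),tabtop=((215,170),(612,160)),s_np=((87,473),(632,50)),s_fp=((128,65),(743,292)),s_fn=((667,110),(114,342)))
for k,(a,b) in L.items():
    p,e=tri(c,T(*a),d,S(*b)); print(k,p.round(4),"gap",round(e,4),"depT",dep(c,T(*a)).round(4),"depS",dep(d,S(*b)).round(4))
# Board fit: average of top and scene corners
B=np.array([[-140,180],[140,180],[140,-180],[-140,-180]])/1e3
top=np.array([[.4249,.2218],[.6923,.2024],[.6687,-.1527],[.3976,-.1319]])
top2=np.array([[.4213,.2245],[.7015,.2071],[.6727,-.1597],[.3923,-.1334]])
sc=np.array([[.4308,.2231],[.7031,.2002],[.6925,-.1579],[.3981,-.1313]])
for n,W in(("top",top),("toprect",top2),("scene",sc)):
    H=(B-B.mean(0)).T@(W-W.mean(0)); U,_,Vt=np.linalg.svd(H); R=Vt.T@U.T
    t=W.mean(0); y=np.arctan2(R[1,0],R[0,0]); P=lambda x,yy:(t+R@np.array([x,yy])).round(4)
    print(n,t.round(4),"yaw",y.round(4),"pivot",P(-.05,-.115),"ball",P(-.05,.048),"press",P(-.055,.03),"redtip",P(-.05,.1))
```

```text
pivot [ 0.4878 -0.0768  0.0655] gap 0.0002 depT [ 0.4868 -0.0761  0.0758] depS [ 0.4945 -0.0779  0.0696]
ball [0.5018 0.0868 0.0546] gap 0.0011 depT [0.5012 0.0861 0.0591] depS [0.5106 0.0848 0.0601]
redtip [0.5058 0.1378 0.0232] gap 0.0013 depT [0.5056 0.1372 0.0237] depS [0.504  0.1391 0.022 ]
tabtop [0.6127 0.134  0.0621] gap 0.0056 depT [0.6094 0.1303 0.075 ] depS [0.6227 0.1333 0.0687]
s_np [0.4365 0.2089 0.0187] gap 0.0 depT [0.4364 0.2087 0.0203] depS [0.4419 0.2069 0.0221]
s_fp [0.6852 0.1885 0.0183] gap 0.0005 depT [0.6854 0.1884 0.0174] depS [0.6877 0.1877 0.0202]
s_fn [ 0.6584 -0.1407  0.0178] gap 0.0001 depT [ 0.6572 -0.1401  0.0236] depS [ 0.6623 -0.1412  0.0207]
top [0.5459 0.0349] yaw -0.0727 pivot [ 0.4876 -0.0762] ball [0.4995 0.0864] press [0.4932 0.0688] redtip [0.5033 0.1383]
toprect [0.547  0.0346] yaw -0.0789 pivot [ 0.488  -0.0761] ball [0.5009 0.0864] press [0.4945 0.0689] redtip [0.505  0.1383]
scene [0.5561 0.0335] yaw -0.0708 pivot [ 0.4981 -0.0776] ball [0.5096 0.0849] press [0.5034 0.0673] redtip [0.5133 0.1368]
```

Screw, pivot and ball positions agree: board yaw is about -0.081, the pivot is at (0.488,-0.0765) and the marker angle is about 0.46. I'll move above the outer side of the lever with the fingers closed.

Request:
arm_command(
  motion=[
    {"xyz": [1, 3.2, 0], "twist": [0, 0, 0.57], "grip": 0},
    {"xyz": [1, 3.2, 0], "twist": [0, 0, 0.57], "grip": 0},
    {"xyz": [1, 3.2, 0], "twist": [0, 0, 0.57], "grip": 0},
    {"xyz": [1, 3.2, 0], "twist": [0, 0, 0.57], "grip": 0},
    {"xyz": [1, 3.2, 0], "twist": [0, 0, 0.57], "grip": 0},
    {"xyz": [1, 3.2, 0], "twist": [0, 0, 0.57], "grip": 0},
    {"xyz": [1, 3.2, 0], "twist": [0, 0, 0.57], "grip": 0},
    {"xyz": [1, 3.2, 0], "twist": [0, 0, 0.57], "grip": 0},
    {"xyz": [1, 3.2, 0], "twist": [0, 0, 0.57], "grip": 0},
    {"xyz": [1, 3.2, 0], "twist": [0, 0, 0.57], "grip": 0},
    {"xyz": [1, 3.2, 0], "twist": [0, 0, 0.57], "grip": 0},
    {"xyz": [1, 3.2, 0], "twist": [0, 0, 0.57], "grip": 0},
    {"xyz": [1, 3.2, 0], "twist": [0, 0, 0.57], "grip": 0},
    {"xyz": [1, 3.2, 0], "twist": [0, 0, 0.57], "grip": 0},
    {"xyz": [1, 3.2, 0], "twist": [0, 0, 0.57], "grip": 0},
    {"xyz": [1, 3.2, 0], "twist": [0, 0, 0.57], "grip": 0},
    {"xyz": [1, 3.2, 0], "twist": [0, 0, 0.57], "grip": 0},
    {"xyz": [1, 3.2, 0], "twist": [0, 0, 0.57], "grip": 0},
    {"xyz": [1, 3.2, 0], "twist": [0, 0, 0.57], "grip": 0},
    {"xyz": [1, 3.2, 0], "twist": [0, 0, 0.57], "grip": 0},
  ],
  newtons=20,
)

```text
t: 1.97
tcp_pos: [0.4487, 0.068, 0.2316]
eef_rot: [0.763, 0.646, 0.0, 0.0]
wrist_force: [-0.2, 0.3, -0.3]
opening: 0.0003
grip_force: 0.0
```

Request:
arm_command(
  motion=[
    {"xyz": [0, -0.15, -1.9], "twist": [0, 0, 0], "grip": 0},
    {"xyz": [0, 0, -1.9], "twist": [0, 0, 0], "grip": 0},
    {"xyz": [0, 0, -1.9], "twist": [0, 0, 0], "grip": 0},
    {"xyz": [0, 0, -1.9], "twist": [0, 0, 0], "grip": 0},
    {"xyz": [0, 0, -1.9], "twist": [0, 0, 0], "grip": 0},
    {"xyz": [0, 0, -1.9], "twist": [0, 0, 0], "grip": 0},
    {"xyz": [0, 0, -1.9], "twist": [0, 0, 0], "grip": 0},
    {"xyz": [0, 0, -1.9], "twist": [0, 0, 0], "grip": 0},
    {"xyz": [0, 0, -1.9], "twist": [0, 0, 0], "grip": 0},
    {"xyz": [0, 0, -1.9], "twist": [0, 0, 0], "grip": 0},
    {"xyz": [0, 0, 0], "twist": [0, 0, 0], "grip": 0},
    {"xyz": [0, 0, 0], "twist": [0, 0, 0], "grip": 0},
  ],
)

```text
t: 2.97
tcp_pos: [0.4478, 0.0651, 0.0409]
eef_rot: [0.764, 0.646, -0.001, -0.001]
wrist_force: [-0.3, 0.2, 0.3]
opening: -0.0001
grip_force: 0.0
```

Request:
arm_command(
  motion=[
    {"xyz": [0.35, 0, 0], "twist": [0, 0, 0], "grip": 0},
    {"xyz": [0.35, 0, 0], "twist": [0, 0, 0], "grip": 0},
    {"xyz": [0.35, 0, 0], "twist": [0, 0, 0], "grip": 0},
    {"xyz": [0.35, 0, 0], "twist": [0, 0, 0], "grip": 0},
    {"xyz": [0.35, 0, 0], "twist": [0, 0, 0], "grip": 0},
    {"xyz": [0.35, 0, 0], "twist": [0, 0, 0], "grip": 0},
    {"xyz": [0.2, 0, 0], "twist": [0, 0, 0], "grip": 0},
    {"xyz": [0.2, 0, 0], "twist": [0, 0, 0], "grip": 0},
    {"xyz": [0, 0, 0], "twist": [0, 0, 0], "grip": 0},
  ],
)

```text
t: 3.72
tcp_pos: [0.4738, 0.065, 0.0413]
eef_rot: [0.764, 0.646, 0.0, 0.0]
wrist_force: [-0.7, 0.3, 0.1]
opening: 0.0005
grip_force: 0.0
```

Request:
arm_command(
  motion=[
    {"xyz": [0.2, 0, 0], "twist": [0, 0, 0], "grip": 0},
    {"xyz": [0.2, -0.02, 0], "twist": [0, 0, 0], "grip": 0},
    {"xyz": [0.2, -0.02, 0], "twist": [0, 0, 0], "grip": 0},
    {"xyz": [0.2, -0.02, 0], "twist": [0, 0, 0], "grip": 0},
    {"xyz": [0, 0, 0], "twist": [0, 0, 0], "grip": 0},
  ],
)

```text
t: 4.13
tcp_pos: [0.4819, 0.0644, 0.0413]
eef_rot: [0.764, 0.646, 0.0, 0.0]
wrist_force: [0.2, -0.5, -0.5]
opening: -0.0002
grip_force: 0.0
```

Request:
arm_command(
  motion=[
    {"xyz": [0.2, -0.03, 0], "twist": [0, 0, -0.05], "grip": 0},
    {"xyz": [0.2, -0.03, 0], "twist": [0, 0, -0.05], "grip": 0},
    {"xyz": [0.2, -0.03, 0], "twist": [0, 0, -0.05], "grip": 0},
    {"xyz": [0, 0, 0], "twist": [0, 0, 0], "grip": 0},
  ],
)

```text
t: 4.47
tcp_pos: [0.4875, 0.0638, 0.0412]
eef_rot: [0.768, 0.641, 0.0, -0.0]
wrist_force: [-1.6, 1.2, 0.4]
opening: 0.0001
grip_force: 0.8
```

Request:
arm_command(
  motion=[
    {"xyz": [0.2, -0.03, 0], "twist": [0, 0, -0.05], "grip": 0},
    {"xyz": [0.2, -0.03, 0], "twist": [0, 0, -0.05], "grip": 0},
    {"xyz": [0, 0, 0], "twist": [0, 0, 0], "grip": 0},
  ],
)

```text
t: 4.72
tcp_pos: [0.4917, 0.0629, 0.0412]
eef_rot: [0.771, 0.637, 0.0, -0.0]
wrist_force: [-1.4, 1.8, -1.2]
opening: -0.0001
grip_force: 0.9
```

Request:
arm_command(
  motion=[
    {"xyz": [0.2, -0.03, 0], "twist": [0, 0, -0.05], "grip": 0},
    {"xyz": [0.2, -0.04, 0], "twist": [0, 0, -0.05], "grip": 0},
    {"xyz": [0.1, -0.02, 0], "twist": [0, 0, -0.05], "grip": 0},
    {"xyz": [0.1, -0.02, 0], "twist": [0, 0, -0.05], "grip": 0},
    {"xyz": [0, 0, 0], "twist": [0, 0, 0], "grip": 0},
  ],
)

```text
t: 5.13
tcp_pos: [0.4977, 0.0618, 0.0413]
eef_rot: [0.776, 0.63, 0.0, 0.0]
wrist_force: [-1.9, 2.6, -0.4]
opening: -0.0
grip_force: 1.0
```

Request:
arm_command(
  motion=[
    {"xyz": [0.1, -0.02, 0], "twist": [0, 0, -0.05], "grip": 0},
    {"xyz": [0.1, -0.02, 0], "twist": [0, 0, -0.05], "grip": 0},
    {"xyz": [0.1, -0.02, 0], "twist": [0, 0, -0.05], "grip": 0},
    {"xyz": [0, 0, 0], "twist": [0, 0, 0], "grip": 0},
  ],
)

```text
t: 5.47
tcp_pos: [0.5007, 0.0612, 0.0413]
eef_rot: [0.78, 0.625, 0.0, 0.0]
wrist_force: [-1.9, 2.9, -0.4]
opening: 0.0002
grip_force: 1.0
```

Request:
arm_command(
  motion=[
    {"xyz": [0.1, -0.02, 0], "twist": [0, 0, -0.05], "grip": 0},
    {"xyz": [0.1, -0.02, 0], "twist": [0, 0, -0.05], "grip": 0},
    {"xyz": [0, 0, 0], "twist": [0, 0, 0], "grip": 0},
  ],
)

```text
t: 5.72
tcp_pos: [0.5027, 0.0608, 0.0413]
eef_rot: [0.783, 0.622, 0.0, 0.0]
wrist_force: [-1.8, 2.5, -0.7]
opening: -0.0002
grip_force: 1.1
```

Request:
arm_command(
  motion=[
    {"xyz": [0.1, 0, 0], "twist": [0, 0, 0], "grip": 0},
    {"xyz": [0.1, 0, 0], "twist": [0, 0, 0], "grip": 0},
    {"xyz": [0, 0, 0], "twist": [0, 0, 0], "grip": 0},
  ],
)

```text
t: 5.97
tcp_pos: [0.5046, 0.0604, 0.0413]
eef_rot: [0.783, 0.622, -0.0, 0.0]
wrist_force: [-2.6, 0.5, 0.8]
opening: -0.0001
grip_force: 1.1
```

Request:
arm_command(
  motion=[
    {"xyz": [0.1, -0.01, 0], "twist": [0, 0, 0], "grip": 0},
    {"xyz": [0.1, -0.01, 0], "twist": [0, 0, 0], "grip": 0},
    {"xyz": [0, 0, 0], "twist": [0, 0, 0], "grip": 0},
  ],
)

```text
t: 6.22
tcp_pos: [0.5065, 0.0601, 0.0413]
eef_rot: [0.783, 0.622, -0.0, 0.0]
wrist_force: [-1.5, -1.0, 0.9]
opening: 0.0002
grip_force: 1.1
```

Request:
arm_command(
  motion=[
    {"xyz": [0.1, -0.03, 0], "twist": [0, 0, 0], "grip": 0},
    {"xyz": [0.1, -0.03, 0], "twist": [0, 0, 0], "grip": 0},
    {"xyz": [0, 0, 0], "twist": [0, 0, 0], "grip": 0},
  ],
)

```text
t: 6.47
tcp_pos: [0.5086, 0.0597, 0.0413]
eef_rot: [0.783, 0.622, -0.0, 0.0]
wrist_force: [-3.4, -1.0, 0.1]
opening: 0.0002
grip_force: 1.2
```

Request:
arm_command(
  motion=[
    {"xyz": [0.1, -0.025, 0], "twist": [0, 0, 0], "grip": 0},
    {"xyz": [0.1, -0.025, 0], "twist": [0, 0, 0], "grip": 0},
    {"xyz": [0, 0, 0], "twist": [0, 0, 0], "grip": 0},
  ],
)

```text
t: 6.72
tcp_pos: [0.5106, 0.0592, 0.0412]
eef_rot: [0.783, 0.622, -0.0, 0.0]
wrist_force: [-2.8, -0.5, 0.6]
opening: -0.0003
grip_force: 1.2
```

Request:
arm_command(
  motion=[
    {"xyz": [0.1, -0.025, 0], "twist": [0, 0, 0], "grip": 0},
    {"xyz": [0.1, -0.025, 0], "twist": [0, 0, 0], "grip": 0},
    {"xyz": [0, 0, 0], "twist": [0, 0, 0], "grip": 0},
  ],
)

```text
t: 6.97
tcp_pos: [0.5121, 0.0589, 0.0412]
eef_rot: [0.783, 0.622, -0.0, -0.0]
wrist_force: [-5.2, -0.2, 2.3]
opening: -0.0002
grip_force: 2.2
```

Request:
arm_command(
  motion=[
    {"xyz": [0.1, -0.025, 0], "twist": [0, 0, 0], "grip": 0},
    {"xyz": [0.05, -0.01, 0], "twist": [0, 0, 0], "grip": 0},
    {"xyz": [0, 0, 0], "twist": [0, 0, 0], "grip": 0},
  ],
)

```text
t: 7.22
tcp_pos: [0.513, 0.0586, 0.0411]
eef_rot: [0.783, 0.622, -0.001, -0.0]
wrist_force: [-7.2, -1.2, 4.4]
opening: 0.0003
grip_force: 3.1
```

Request:
arm_command(
  motion=[
    {"xyz": [0.1, -0.025, 0], "twist": [0, 0, 0], "grip": 0},
    {"xyz": [0, 0, 0], "twist": [0, 0, 0], "grip": 0},
  ],
)

```text
t: 7.38
tcp_pos: [0.5137, 0.0584, 0.0411]
eef_rot: [0.783, 0.622, -0.001, -0.001]
wrist_force: [-8.0, -0.9, 4.8]
opening: 0.0001
grip_force: 3.7
```

Request:
arm_command(
  motion=[
    {"xyz": [0.1, -0.025, 0.02], "twist": [0, 0, 0], "grip": 0},
    {"xyz": [0.1, -0.025, 0.02], "twist": [0, 0, 0], "grip": 0},
    {"xyz": [0, 0, 0], "twist": [0, 0, 0], "grip": 0},
  ],
)

```text
t: 7.63
tcp_pos: [0.5147, 0.0581, 0.0412]
eef_rot: [0.783, 0.622, -0.002, -0.001]
wrist_force: [-9.9, 1.2, 4.2]
opening: -0.0004
grip_force: 4.8
```

Request:
arm_command(
  motion=[
    {"xyz": [0.1, -0.025, 0.02], "twist": [0, 0, 0], "grip": 0},
    {"xyz": [0.08, -0.02, 0.01], "twist": [0, 0, 0], "grip": 0},
    {"xyz": [0, 0, 0], "twist": [0, 0, 0], "grip": 0},
    {"xyz": [0, 0, 0], "twist": [0, 0, 0], "grip": 0},
  ],
)

```text
t: 7.97
tcp_pos: [0.5156, 0.0578, 0.0412]
eef_rot: [0.783, 0.622, -0.002, -0.002]
wrist_force: [-11.5, 0.8, 3.1]
opening: 0.0001
grip_force: 5.7
```

```bash
python3 -c "
from plant import *
for i in range(4):
    s=sense();print(s['t'],s['wrist_force'],s['tcp_pos'],s['grip_force']); get_image('top')"
```

```text
7.9667 [-11.46561894   0.84068863   3.05681695] [0.51561106 0.05784949 0.04116746] 5.721077100606635
8.0167 [-11.41364862   1.43200674   3.85011023] [0.5156061  0.05782009 0.04117602] 5.714244300615974
8.0667 [-11.81070383   1.17709685   3.39972663] [0.51562848 0.05782345 0.04119364] 5.711241104872897
8.1167 [-11.87920759   1.04902292   4.14287396] [0.51562145 0.05781345 0.04118112] 5.708181778318249
```

Request:
arm_command(
  motion=[
    {"xyz": [0.05, -0.01, 0.01], "twist": [0, 0, 0], "grip": 0},
    {"xyz": [0, 0, 0], "twist": [0, 0, 0], "grip": 0},
    {"xyz": [0, 0, 0], "twist": [0, 0, 0], "grip": 0},
    {"xyz": [0, 0, 0], "twist": [0, 0, 0], "grip": 0},
    {"xyz": [0, 0, 0], "twist": [0, 0, 0], "grip": 0},
    {"xyz": [0, 0, 0], "twist": [0, 0, 0], "grip": 0},
    {"xyz": [0, 0, 0], "twist": [0, 0, 0], "grip": 0},
    {"xyz": [0, 0, 0], "twist": [0, 0, 0], "grip": 0},
    {"xyz": [0, 0, 0], "twist": [0, 0, 0], "grip": 0},
  ],
)

```text
t: 8.92
tcp_pos: [0.5158, 0.0578, 0.0412]
eef_rot: [0.783, 0.622, -0.003, -0.002]
wrist_force: [-11.6, 0.6, 4.5]
opening: 0.0002
grip_force: 6.0
```

Request:
arm_command(
  motion=[
    {"xyz": [-0.3, 0.08, 0], "twist": [0, 0, 0], "grip": 0},
    {"xyz": [-0.3, 0.08, 0], "twist": [0, 0, 0], "grip": 0},
    {"xyz": [-0.4, 0.1, 0], "twist": [0, 0, 0], "grip": 0},
    {"xyz": [-0.4, 0.1, 0], "twist": [0, 0, 0], "grip": 0},
    {"xyz": [-0.4, 0.08, 0], "twist": [0, 0, 0], "grip": 0},
    {"xyz": [-0.4, 0.08, 0], "twist": [0, 0, 0], "grip": 0},
    {"xyz": [-0.4, 0.08, 0], "twist": [0, 0, 0], "grip": 0},
    {"xyz": [-0.4, 0.05, 0], "twist": [0, 0, 0], "grip": 0},
    {"xyz": [-0.5, 0.05, 0], "twist": [0, 0, 0], "grip": 0},
    {"xyz": [-0.6, 0, 0], "twist": [0, 0, 0], "grip": 0},
    {"xyz": [-0.8, 0, 0], "twist": [0, 0, 0], "grip": 0},
    {"xyz": [-1, 0, 0], "twist": [0, 0, 0], "grip": 0},
    {"xyz": [-0.5, 0, 1.5], "twist": [0, 0, 0], "grip": 0},
    {"xyz": [0, 0, 2], "twist": [0, 0, 0], "grip": 0},
    {"xyz": [0, 0, 2], "twist": [0, 0, 0], "grip": 0},
    {"xyz": [0, 0, 2], "twist": [0, 0, 0], "grip": 4},
    {"xyz": [0, 0, 2], "twist": [0, 0, 0], "grip": 4},
    {"xyz": [0, 0, 2], "twist": [0, 0, 0], "grip": 4},
  ],
)

```text
t: 10.42
tcp_pos: [0.4545, 0.0644, 0.1581]
eef_rot: [0.783, 0.622, 0.0, 0.0]
wrist_force: [0.4, 0.1, 0.3]
opening: 0.0356
grip_force: 0.0
```

Run:
```python
from h import *
c=get_image("top"); d=get_image("scene")
cv2.imwrite("pics/topd.png",cv2.resize(c["img"][140:245,245:380],None,fx=5.7,fy=5.7,interpolation=cv2.INTER_CUBIC))
cv2.imwrite("pics/scened.png",cv2.resize(d["img"][185:255,260:395],None,fx=5.9,fy=5.9,interpolation=cv2.INTER_CUBIC))
piv=np.array([.4884,-.0765]); y=-.081; bx=np.array([np.cos(y),np.sin(y)]);by=np.array([-np.sin(y),np.cos(y)])
for n,cam,roi in(("top",c,(150,225,265,370)),("scene",d,(195,240,285,370))):
    im=cam["img"].astype(int); m=(im[...,2]-im[...,1]>50)&(im[...,2]-im[...,0]>40)&(im[...,1]-im[...,0]<22)
    v,u=np.where(m[roi[0]:roi[1],roi[2]:roi[3]]); v+=roi[0];u+=roi[2]
    A=np.array([onz(cam,(a,b),.025)[:2]-piv for a,b in zip(u,v)]); 
    X,Y=A@bx,A@by; r=np.hypot(X,Y); a=np.arctan2(X,Y)
    for i in np.argsort(r): print(n,u[i],v[i],r[i].round(4),a[i].round(4))
```

```text
Traceback (most recent call last):
ValueError: matmul: Input operand 1 has a mismatch in its core dimension 0, with gufunc signature (n?,k),(k,m?)->(n?,m?) (size 2 is different from 0)
```

View pics/scened.png

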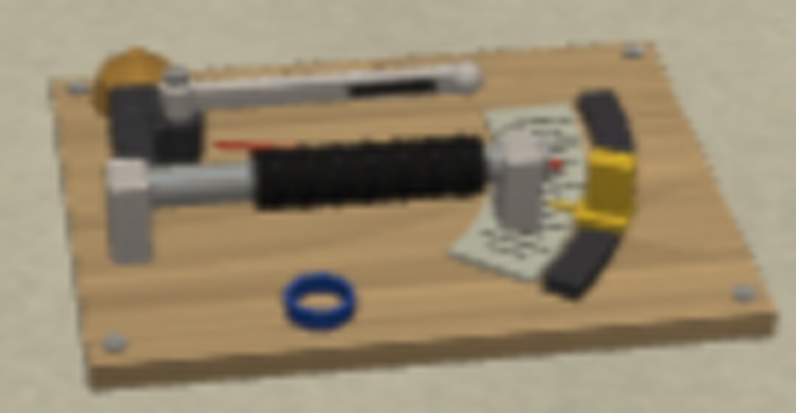

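The lever is back at rest. The red hand's tip now shows at scene crop (557,164), beside the clamp. I'll move the arm aside to get a top view too.

Request:
arm_command(
  motion=[
    {"xyz": [0, -3, 1], "twist": [0, 0, 0], "grip": 4},
    {"xyz": [0, -3, 1], "twist": [0, 0, 0], "grip": 4},
    {"xyz": [0, -3, 1], "twist": [0, 0, 0], "grip": 4},
    {"xyz": [0, -3, 1], "twist": [0, 0, 0], "grip": 4},
    {"xyz": [0, -3, 1], "twist": [0, 0, 0], "grip": 4},
    {"xyz": [0, -3, 1], "twist": [0, 0, 0], "grip": 4},
    {"xyz": [0, -3, 0], "twist": [0, 0, 0], "grip": 4},
    {"xyz": [0, -3, 0], "twist": [0, 0, 0], "grip": 4},
    {"xyz": [0, -3, 0], "twist": [0, 0, 0], "grip": 4},
    {"xyz": [0, -3, 0], "twist": [0, 0, 0], "grip": 4},
  ],
)

```text
t: 11.35
tcp_pos: [0.4544, -0.2369, 0.2164]
eef_rot: [0.783, 0.622, -0.0, -0.0]
wrist_force: [0.1, 0.2, 0.1]
opening: 0.0402
grip_force: 0.0
```

```bash
cat > red.py <<'E'
from h import *
import sys
c=get_image("top"); d=get_image("scene")
a=cv2.resize(c["img"][148:222,262:322],None,fx=8,fy=8,interpolation=cv2.INTER_CUBIC)
b=cv2.resize(d["img"][195:240,335:375],None,fx=13,fy=13,interpolation=cv2.INTER_CUBIC)
b=b[:592]; a=cv2.copyMakeBorder(a[:,:270],0,0,0,0,0)
o=np.zeros((592,800,3),np.uint8); o[:a.shape[0],:270]=a; o[:b.shape[0],275:275+520]=b[:,:520]
cv2.imwrite("pics/"+sys.argv[1],o)
piv=np.array([.4884,-.0765]); y=-.081; bx=np.array([np.cos(y),np.sin(y)]);by=np.array([-np.sin(y),np.cos(y)])
def pol(cam,uv,z):
    q=onz(cam,uv,z)[:2]-piv; return np.hypot(*q),np.arctan2(q@bx,q@by)
for n,cam,roi in(("top",c,(150,225,265,370)),("scene",d,(195,240,335,370))):
    g=cv2.cvtColor(cam["img"],cv2.COLOR_BGR2LAB).astype(float); im=cam["img"].astype(float)
    w=im[...,2]-im[...,1]-1.5*np.maximum(im[...,1]-im[...,0],0)   # redness, wood & yellow suppressed
    s=w[roi[0]:roi[1],roi[2]:roi[3]]
    v,u=np.where(s>12); v+=roi[0];u+=roi[2]
    L=[(u[i],v[i],int(w[v[i],u[i]]),*np.round(pol(cam,(u[i],v[i]),.025),3)) for i in range(len(u))]
    print(n,[ [float(x) for x in l] for l in L if .17<l[3]<.24])
E
python3 red.py v1.png
```

```text
top [[284.0, 187.0, 13.0, 0.216, 0.247], [285.0, 187.0, 23.0, 0.212, 0.252], [286.0, 187.0, 16.0, 0.209, 0.257], [284.0, 188.0, 20.0, 0.215, 0.232], [285.0, 188.0, 41.0, 0.211, 0.237], [286.0, 188.0, 47.0, 0.208, 0.242], [287.0, 188.0, 41.0, 0.205, 0.247], [288.0, 188.0, 36.0, 0.202, 0.253], [289.0, 188.0, 19.0, 0.198, 0.258], [284.0, 189.0, 14.0, 0.213, 0.216], [285.0, 189.0, 32.0, 0.21, 0.221], [286.0, 189.0, 45.0, 0.207, 0.226], [287.0, 189.0, 47.0, 0.204, 0.231], [288.0, 189.0, 50.0, 0.2, 0.236], [289.0, 189.0, 47.0, 0.197, 0.242], [290.0, 189.0, 42.0, 0.194, 0.247], [291.0, 189.0, 25.0, 0.191, 0.253], [292.0, 189.0, 21.0, 0.188, 0.259], [287.0, 190.0, 20.0, 0.203, 0.215], [288.0, 190.0, 34.0, 0.199, 0.22], [289.0, 190.0, 45.0, 0.196, 0.225], [290.0, 190.0, 50.0, 0.193, 0.231], [291.0, 190.0, 52.0, 0.19, 0.236], [292.0, 190.0, 48.0, 0.186, 0.242], [293.0, 190.0, 40.0, 0.183, 0.248], [294.0, 190.0, 27.0, 0.18, 0.254], [289.0, 191.0, 12.0, 0.195, 0.208], [290.0, 191.0, 27.0, 0.192, 0.213], [291.0, 191.0, 32.0, 0.189, 0.219], [292.0, 191.0, 39.0, 0.185, 0.224], [293.0, 191.0, 44.0, 0.182, 0.23], [294.0, 191.0, 43.0, 0.179, 0.236], [295.0, 191.0, 27.0, 0.176, 0.242], [293.0, 192.0, 17.0, 0.181, 0.212], [294.0, 192.0, 19.0, 0.178, 0.217], [295.0, 192.0, 18.0, 0.174, 0.223]]
scene [[353.0, 212.0, 46.0, 0.21, 0.234], [354.0, 212.0, 65.0, 0.213, 0.232], [355.0, 212.0, 12.0, 0.216, 0.231], [353.0, 213.0, 23.0, 0.21, 0.263], [354.0, 213.0, 38.0, 0.213, 0.26]]
```

View pics/v1.png

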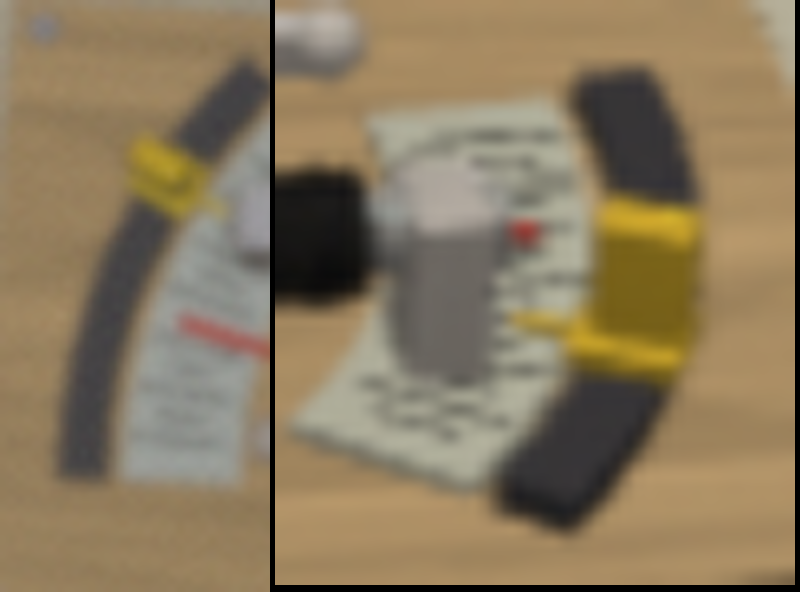

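The composite shows the red tip at top pixel about (284.5,188), angle about 0.237, and at scene pixel about (354,212.3), roughly the same angle. The marker pointer tip is near scene (353,219), and its tab is at top (282.8,169.8).

Run:
```python
import sys; sys.argv=["x","tmp.png"]
import io,contextlib
with contextlib.redirect_stdout(io.StringIO()): exec(open("red.py").read())
print("ptr scene",pol(d,(353,219),.031),"ptr top",pol(c,(288.4,173.4),.031))
print("tab top",pol(c,(282.75,169.75),.07), "depth", dep(c,(283,170)), dep(d,(362,212)))
m=mask(c,(20,110,80),(36,255,255)); v,u=np.where(m[150:185,265:300]); u+=265;v+=150
g=cv2.cvtColor(c["img"],cv2.COLOR_BGR2HSV)
P=np.array([dep(c,(a,b)) for a,b in zip(u,v)]); k=P[:,2]>.055; print(k.sum(),P[k].mean(0))
for z in(.034,.05,.07): print(z,pol(c,(u.mean(),v.mean()),z))
for am in(.43,.45,.47,.237):
    print(am,(piv+.247*np.sin(am)*bx+.247*np.cos(am)*by).round(4))
s=sense();print(s["tcp_pos"],s["t"])
```

```text
ptr scene (np.float64(0.21649802603056167), np.float64(0.4690213538427808)) ptr top (np.float64(0.22169172267216852), np.float64(0.46757492810000106))
tab top (np.float64(0.23854209936343607), np.float64(0.4501531842947883)) depth [0.60860917 0.12842471 0.06881763] [0.62792186 0.12711037 0.07177576]
35 [0.61548803 0.13413758 0.06720712]
0.034 (np.float64(0.24687860364216013), np.float64(0.46775632812583))
0.05 (np.float64(0.2442467829276863), np.float64(0.4597022640326798))
0.07 (np.float64(0.24097983370269674), np.float64(0.4493881755900737))
0.43 [0.6092 0.1389]
0.45 [0.6135 0.1365]
0.47 [0.6177 0.1339]
0.237 [0.5656 0.1581]
[ 0.45445966 -0.23582928  0.21611051] 11.55
```

Request:
arm_command(
  motion=[
    {"xyz": [1.35, 3.08, 0], "twist": [0, 0, -0.305], "grip": 4},
    {"xyz": [1.35, 3.08, 0], "twist": [0, 0, -0.305], "grip": 4},
    {"xyz": [1.35, 3.08, 0], "twist": [0, 0, -0.305], "grip": 4},
    {"xyz": [1.35, 3.08, 0], "twist": [0, 0, -0.305], "grip": 4},
    {"xyz": [1.35, 3.08, 0], "twist": [0, 0, -0.305], "grip": 4},
    {"xyz": [1.35, 3.08, 0], "twist": [0, 0, -0.305], "grip": 4},
    {"xyz": [1.35, 3.08, 0], "twist": [0, 0, -0.305], "grip": 4},
    {"xyz": [1.35, 3.08, 0], "twist": [0, 0, -0.305], "grip": 4},
    {"xyz": [1.35, 3.08, 0], "twist": [0, 0, -0.305], "grip": 4},
    {"xyz": [1.35, 3.08, 0], "twist": [0, 0, -0.305], "grip": 4},
    {"xyz": [1.35, 3.08, 0], "twist": [0, 0, -0.305], "grip": 4},
    {"xyz": [1.35, 3.08, 0], "twist": [0, 0, -0.305], "grip": 4},
    {"xyz": [0, 0, 0], "twist": [0, 0, 0], "grip": 4},
    {"xyz": [0, 0, 0], "twist": [0, 0, 0], "grip": 4},
  ],
)

```text
t: 12.72
tcp_pos: [0.6159, 0.1384, 0.2164]
eef_rot: [0.87, 0.492, -0.0, -0.001]
wrist_force: [0.1, 0.0, -1.4]
opening: 0.0399
grip_force: 0.0
```

Request:
arm_command(
  motion=[
    {"xyz": [0.1, -0.44, -1.5], "twist": [0, 0, 0], "grip": 4},
    {"xyz": [0, 0, -2], "twist": [0, 0, 0], "grip": 4},
    {"xyz": [0, 0, -2], "twist": [0, 0, 0], "grip": 4},
    {"xyz": [0, 0, -2], "twist": [0, 0, 0], "grip": 4},
    {"xyz": [0, 0, -2], "twist": [0, 0, 0], "grip": 4},
    {"xyz": [0, 0, -2], "twist": [0, 0, 0], "grip": 4},
    {"xyz": [0, 0, -1.2], "twist": [0, 0, 0], "grip": 4},
    {"xyz": [0, 0, 0], "twist": [0, 0, 0], "grip": 4},
  ],
)

```text
t: 13.38
tcp_pos: [0.6159, 0.1282, 0.0873]
eef_rot: [0.872, 0.489, -0.002, -0.0]
wrist_force: [-0.5, -0.8, 0.6]
opening: 0.0399
grip_force: 0.0
```

Request:
arm_command(
  motion=[
    {"xyz": [0, 0, -1], "twist": [0, 0, 0], "grip": 4},
    {"xyz": [0, 0, -1], "twist": [0, 0, 0], "grip": 4},
    {"xyz": [0, 0, -1], "twist": [0, 0, 0], "grip": 4},
    {"xyz": [0, 0, -1], "twist": [0, 0, 0], "grip": 4},
    {"xyz": [0, 0, -0.5], "twist": [0, 0, 0], "grip": 4},
    {"xyz": [0, 0, 0], "twist": [0, 0, 0], "grip": 4},
    {"xyz": [0, 0, 0], "twist": [0, 0, 0], "grip": 4},
  ],
)

```text
t: 13.97
tcp_pos: [0.6181, 0.1296, 0.0448]
eef_rot: [0.872, 0.49, -0.0, -0.0]
wrist_force: [-0.5, -0.7, -0.7]
opening: 0.0401
grip_force: 0.0
```

Request:
arm_command(
  motion=[
    {"xyz": [-0.1, 0.4, 0], "twist": [0, 0, 0], "grip": 4},
    {"xyz": [0, 0, 0], "twist": [0, 0, 0], "grip": 4},
    {"xyz": [0, 0, 0], "twist": [0, 0, 0], "grip": 3},
    {"xyz": [0, 0, 0], "twist": [0, 0, 0], "grip": 2},
    {"xyz": [0, 0, 0], "twist": [0, 0, 0], "grip": 1.7},
    {"xyz": [0, 0, 0], "twist": [0, 0, 0], "grip": 1.7},
    {"xyz": [0, 0, 0], "twist": [0, 0, 0], "grip": 1.7},
  ],
)

```text
t: 14.55
tcp_pos: [0.6176, 0.1334, 0.0453]
eef_rot: [0.872, 0.489, 0.0, 0.0]
wrist_force: [0.1, 0.4, 0.5]
opening: 0.0169
grip_force: 0.4
```

Request:
arm_command(
  motion=[
    {"xyz": [0, 0, 0], "twist": [0, 0, 0], "grip": 1},
    {"xyz": [0, 0, 0], "twist": [0, 0, 0], "grip": 1},
    {"xyz": [0, 0, 0], "twist": [0, 0, 0], "grip": 1},
    {"xyz": [0, 0, 0], "twist": [0, 0, 0], "grip": 1},
  ],
  newtons=20,
)

```text
t: 14.88
tcp_pos: [0.6176, 0.1334, 0.0453]
eef_rot: [0.872, 0.49, 0.0, 0.0]
wrist_force: [1.4, -1.2, 2.3]
opening: 0.0136
grip_force: 23.4
```

Request:
arm_command(
  motion=[
    {"xyz": [-0.407, 0.245, 0], "twist": [0, 0, 0.22], "grip": 1},
    {"xyz": [-0.411, 0.237, 0], "twist": [0, 0, 0.22], "grip": 1},
    {"xyz": [-0.415, 0.229, 0], "twist": [0, 0, 0.22], "grip": 1},
    {"xyz": [-0.42, 0.221, 0], "twist": [0, 0, 0.22], "grip": 1},
    {"xyz": [-0.424, 0.213, 0], "twist": [0, 0, 0.22], "grip": 1},
    {"xyz": [-0.428, 0.205, 0], "twist": [0, 0, 0.22], "grip": 1},
    {"xyz": [0, 0, 0], "twist": [0, 0, 0], "grip": 1},
  ],
)

```text
t: 15.47
tcp_pos: [0.5909, 0.1474, 0.0453]
eef_rot: [0.841, 0.54, -0.001, 0.0]
wrist_force: [-1.0, -2.7, 6.0]
opening: 0.0135
grip_force: 24.6
```

Request:
arm_command(
  motion=[
    {"xyz": [-0.432, 0.197, 0], "twist": [0, 0, 0.22], "grip": 1},
    {"xyz": [-0.436, 0.188, 0], "twist": [0, 0, 0.22], "grip": 1},
    {"xyz": [-0.439, 0.18, 0], "twist": [0, 0, 0.22], "grip": 1},
    {"xyz": [-0.443, 0.171, 0], "twist": [0, 0, 0.22], "grip": 1},
    {"xyz": [-0.446, 0.163, 0], "twist": [0, 0, 0.22], "grip": 1},
    {"xyz": [-0.449, 0.154, 0], "twist": [0, 0, 0.22], "grip": 1},
    {"xyz": [0, 0, 0], "twist": [0, 0, 0], "grip": 1},
    {"xyz": [0, 0, 0], "twist": [0, 0, 0], "grip": 1},
  ],
)

```text
t: 16.13
tcp_pos: [0.5646, 0.1574, 0.0453]
eef_rot: [0.809, 0.587, -0.001, 0.0]
wrist_force: [-1.1, -4.2, 8.0]
opening: 0.0135
grip_force: 24.9
```

```bash
python3 red.py v2.png; python3 -c "
from plant import *
import numpy as np
s=sense();p=np.array(s['tcp_pos'])[:2]-[.4884,-.0765];y=-.081
print(s['tcp_pos'],s['wrist_force'],np.hypot(*p),np.pi/2-np.arctan2(p[1],p[0])+y,'yaw a',-(2*np.arctan2(s['eef_rot'][1],s['eef_rot'][0])-np.pi/2)-.081)"
```

```text
top []
scene [[353.0, 212.0, 48.0, 0.21, 0.234], [354.0, 212.0, 65.0, 0.213, 0.232], [353.0, 213.0, 23.0, 0.21, 0.263], [354.0, 213.0, 39.0, 0.213, 0.26]]
[0.56465128 0.15730271 0.04520848] [-0.33065338 -2.93035802  8.64952176] 0.24592268332200382 0.23425826655049214 yaw a 0.23439645406221982
```

View pics/v2.png

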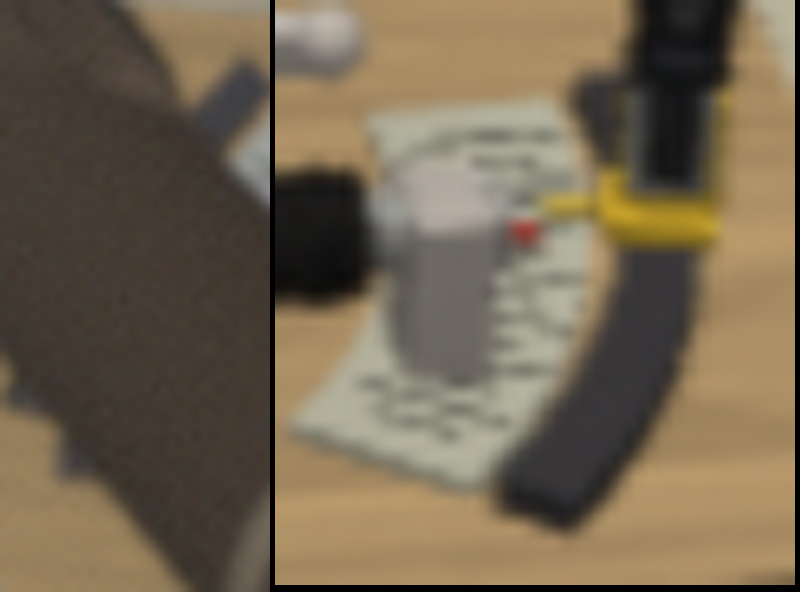

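In the scene half of the composite, the pointer tip sits at pixel (355.1,210.4) and the red tip at (353.8,212.4). I'll compute both angles.

Run:
```python
import sys,io,contextlib; sys.argv=["x","tmp.png"]
with contextlib.redirect_stdout(io.StringIO()): exec(open("red.py").read())
im=d["img"].astype(float)
w=im[...,2]-im[...,1]-1.5*np.maximum(im[...,1]-im[...,0],0); w=np.maximum(w-3,0)[209:216,350:358]
print(w.round().astype(int))
V,U=np.mgrid[209:216,350:358]; u=(w*U).sum()/w.sum(); v=(w*V).sum()/w.sum()
print("red",u,v,pol(d,(u,v),.026))
yl=np.maximum(np.minimum(im[...,2],im[...,1])-im[...,0]-60,0)[204:217,350:362]; print(yl.round().astype(int))
for uu in (355,356,357):
    col=np.maximum(yl[2:9,uu-350],0); vv=(col*np.arange(206,213)).sum()/col.sum(); print("ptr",uu,vv,pol(d,(uu,vv),.031))
for q in((353,219),(354,219.2)): print("old ptr",pol(d,q,.031))
```

```text
[[ 0  0  0  0  0  0  0  0]
 [ 0  0  0  0  0  0  0  0]
 [ 0  0  0  0  0  0  0  0]
 [ 0  0  0 44 64  4  0  0]
 [ 0  0  0 22 34  0  0  0]
 [ 0  0  0  0  0  0  0  0]
 [ 0  0  0  0  0  0  0  0]]
red 353.63283582089554 212.32835820895522 (np.float64(0.21186505743273829), np.float64(0.24945188663760393))
[[ 0  0  0  0  0  0  0  0  0  0  0  0]
 [ 0  0  0  0  0  0  0  0  0  0  0  0]
 [ 0  0  0  0  0  0  0  0  0  0  0  0]
 [ 0  0  0  0  0  0  0  0  0  0  0  0]
 [ 0  0  0  0  0  0  0  0  0  0 12 10]
 [ 0  0  0  0  0  0  0  0  0  0 30 19]
 [ 0  0  0  0  0  0 17 26 25 10 41 41]
 [ 0  0  0  0  0  0  0  0  0  0 42 55]
 [ 0  0  0  0  0  0  0  0  0  0  7 26]
 [ 0  0  0  0  0  0  0  0  0  0  0  0]
 [ 0  0  0  0  0  0  0  0  0  0  0  0]
 [ 0  0  0  0  0  0  0  0  0  0  0  0]
 [ 0  0  0  0  0  0  0  0  0  0  0  0]]
ptr 355 nan (np.float64(nan), np.float64(nan))
ptr 356 210.0 (np.float64(0.2192231618926547), np.float64(0.2163529379293208))
ptr 357 210.0 (np.float64(0.22250359637586714), np.float64(0.21504031950871963))
old ptr (np.float64(0.21649802603056167), np.float64(0.4690213538427808))
old ptr (np.float64(0.21980508131788548), np.float64(0.4692264815365493))<stdin>:10: RuntimeWarning: invalid value encountered in scalar divide
```

Request:
arm_command(
  motion=[
    {"xyz": [0, 0, 0], "twist": [0, 0, 0], "grip": 4},
    {"xyz": [0, 0, 0], "twist": [0, 0, 0], "grip": 4},
    {"xyz": [0, 0, 0], "twist": [0, 0, 0], "grip": 4},
    {"xyz": [0, 0, 0], "twist": [0, 0, 0], "grip": 4},
    {"xyz": [0, 0, 1], "twist": [0, 0, 0], "grip": 4},
    {"xyz": [0, 0, 2], "twist": [0, 0, 0], "grip": 4},
    {"xyz": [0, 0, 2], "twist": [0, 0, 0], "grip": 4},
    {"xyz": [0, 0, 2], "twist": [0, 0, 0], "grip": 4},
    {"xyz": [0, 0, 2], "twist": [0, 0, 0], "grip": 4},
    {"xyz": [0, 0, 2], "twist": [0, 0, 0], "grip": 4},
    {"xyz": [0, 0, 2], "twist": [0, 0, 0], "grip": 4},
    {"xyz": [0, 0, 0], "twist": [0, 0, 0], "grip": 4},
  ],
)

```text
t: 17.33
tcp_pos: [0.5675, 0.1588, 0.1799]
eef_rot: [0.81, 0.587, 0.003, 0.001]
wrist_force: [0.2, 0.4, 0.6]
opening: 0.0401
grip_force: 0.0
```

Request:
arm_command(
  motion=[
    {"xyz": [-1, -3, 0], "twist": [0, 0, 0], "grip": 4},
    {"xyz": [-1, -3, 0], "twist": [0, 0, 0], "grip": 4},
    {"xyz": [-1, -3, 0], "twist": [0, 0, 0], "grip": 4},
    {"xyz": [-1, -3, 0], "twist": [0, 0, 0], "grip": 4},
    {"xyz": [-1, -3, 0], "twist": [0, 0, 0], "grip": 4},
    {"xyz": [-1, -3, 0], "twist": [0, 0, 0], "grip": 4},
    {"xyz": [-1, -3, 0], "twist": [0, 0, 0], "grip": 4},
    {"xyz": [-1, -3, 0], "twist": [0, 0, 0], "grip": 4},
    {"xyz": [-1, -3, 0], "twist": [0, 0, 0], "grip": 4},
    {"xyz": [-1, -3, 0], "twist": [0, 0, 0], "grip": 4},
    {"xyz": [-1, -3, 0], "twist": [0, 0, 0], "grip": 4},
    {"xyz": [-1, -3, 0], "twist": [0, 0, 0], "grip": 4},
    {"xyz": [0, 0, 0], "twist": [0, 0, 0], "grip": 4},
  ],
)

```text
t: 18.42
tcp_pos: [0.4429, -0.2087, 0.1749]
eef_rot: [0.812, 0.583, -0.001, 0.0]
wrist_force: [-0.3, 0.2, -0.7]
opening: 0.0399
grip_force: 0.0
```

```bash
cat > fit.py <<'E'
import sys,io,contextlib; sys.argv=["x","v3.png"]
with contextlib.redirect_stdout(io.StringIO()): exec(open("red.py").read())
ims=[get_image("top")["img"].astype(float) for _ in range(8)]; im=np.mean(ims,0)
w=np.maximum(im[...,2]-im[...,1]-1.5*np.maximum(im[...,1]-im[...,0],0)-8,0)
V,U=np.mgrid[0:400,0:640]
A=np.array([[*pol(c,(u,v),.0255),w[v,u]] for v in range(178,200) for u in range(278,300) if w[v,u]>0])
k=(A[:,0]>.172)&(A[:,0]<.222); A=A[k]; print("red a",np.average(A[:,1],weights=A[:,2]),"r max",A[:,0].max(),len(A))
y=np.maximum(np.minimum(im[...,2],im[...,1])-im[...,0]-75,0); 
np.set_printoptions(linewidth=200); print(y[176:194,268:292].round().astype(int))
for z in(.031,.034,.05,.07):
    B=np.array([[*pol(c,(u,v),z),y[v,u]] for v in range(174,196) for u in range(266,292) if y[v,u]>0])
    print(z,"yellow",np.average(B[:,:2],axis=0,weights=B[:,2]), [ (lo,np.average(B[q,1],weights=B[q,2]).round(4),int(B[q,2].sum())) for lo in (.215,.222,.229,.236,.243,.25,.257) if (q:=(B[:,0]>=lo)&(B[:,0]<lo+.007)).any()])
print(sense()["t"])
E
python3 fit.py
```

```text
red a 0.23541894666488006 r max 0.21234899664416984 38
[[ 0  0  0  0  0  0  0  0  0  0  0  0  0  0  0  0  0  0  0  0  0  0  0  0]
 [ 0  0  0  0  0  0  0  0  0  0  0  0  0  0  0  0  0  0  0  0  0  0  0  0]
 [ 0  0  0  0  0  0  0  0  0  0  0  0  0  0  0  0  0  0  0  0  0  0  0  0]
 [ 0  0  0  0  0  0  0  0  0  0  0  0  0  0  0  0  0  0  0  0  0  0  0  0]
 [ 0  0  0  0  0  0  0  0  0  0  0  0  0  0  0  0  0  0  0  0  0  0  0  0]
 [ 0  0  0  0  0  0  0  0  0  0  0  0  0  0  0  0  0  0  0  0  0  0  0  0]
 [ 0  0  0  1  8  4  0  0  0  0  0  0  0  0  0  0  0  0  0  0  0  0  0  0]
 [ 0  0  0 17 26 27 22 16  5  0  0  0  0  0  0  0  0  0  0  0  0  0  0  0]
 [ 0  0  0 14 26 28 30 28 23 10  0  0  0  0  0  0  0  0  0  0  0  0  0  0]
 [ 0  0  0  0 12 19 22 24 21  8  4  0  0  0  0  0  0  0  0  0  0  0  0  0]
 [ 0  0  0  0  0  2  6 10  8  0  0  0  0  0  0  0  0  0  0  0  0  0  0  0]
 [ 0  0  0  0  0  0  0  0  0  0  0  0  0  0  0  0  0  0  0  0  0  0  0  0]
 [ 0  0  0  0  0  0  0  0  1  3  0  0  0  0  0  0  0  0  0  0  0  0  0  0]
 [ 0  0  0  0  0  0  0  0  0  0  0  0  0  0  0  0  0  0  0  0  0  0  0
[... 328 characters left out ...]
42 0.2372564 ] [(0.236, np.float64(0.2341), 33), (0.243, np.float64(0.2371), 156), (0.25, np.float64(0.2379), 143), (0.257, np.float64(0.2377), 91)]
0.034 yellow [0.25042021 0.23586195] [(0.236, np.float64(0.2328), 55), (0.243, np.float64(0.2361), 134), (0.25, np.float64(0.2354), 169), (0.257, np.float64(0.2391), 65)]
0.05 yellow [0.24819272 0.22834555] [(0.229, np.float64(0.2124), 6), (0.236, np.float64(0.2291), 86), (0.243, np.float64(0.2297), 149), (0.25, np.float64(0.2279), 150), (0.257, np.float64(0.2254), 31)]
0.07 yellow [0.24542847 0.21875896] [(0.229, np.float64(0.2189), 25), (0.236, np.float64(0.2179), 120), (0.243, np.float64(0.2196), 170), (0.25, np.float64(0.2184), 107)]
18.9167
```

View pics/v3.png

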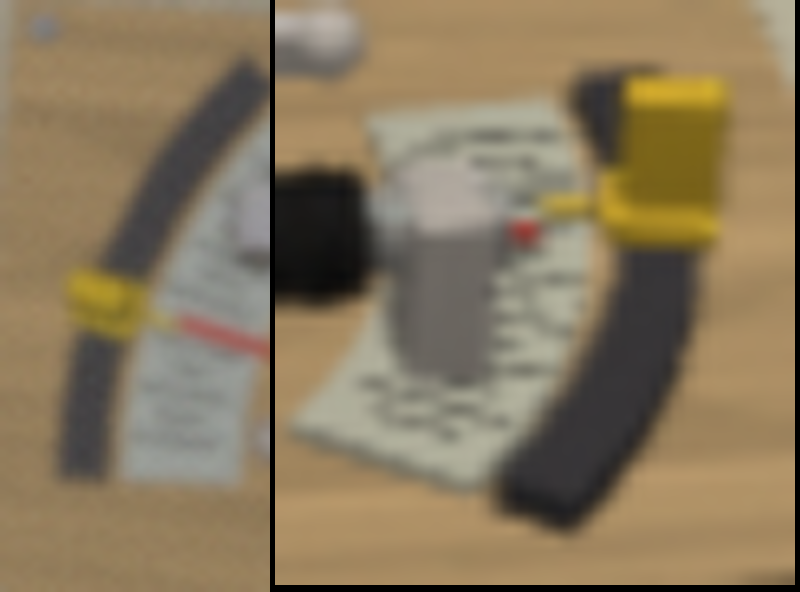

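In the top half, the pointer at mosaic (155,322) looks about 1 camera pixel below the extension of the red hand, so the marker may be a little low. The tips are close in both views. I'll measure the pointer alone.

```bash
cat > ptr.py <<'E'
import sys,io,contextlib; sys.argv=["x","tmp.png"]
with contextlib.redirect_stdout(io.StringIO()): exec(open("red.py").read())
from scipy.ndimage import map_coordinates
R=cv2.Rodrigues
def prof(cam,im,f,r,z,lo,hi,n=161):
    a=np.linspace(lo,hi,n); P=[np.r_[piv+r*np.sin(x)*bx+r*np.cos(x)*by,z] for x in a]
    uv=cv2.projectPoints(np.array(P),np.array(cam["rvec"]),np.array(cam["tvec"]),cam["K"],np.array(cam["dist_coeffs"]))[0][:,0]
    s=map_coordinates(f(im),[uv[:,1],uv[:,0]],order=1); s=np.maximum(s-np.median(s)-.35*(s.max()-np.median(s)),0)
    return (a*s).sum()/s.sum(), s.max()
red=lambda i:i[...,2]-i[...,1]; yel=lambda i:(i[...,2]+i[...,1])/2-i[...,0]
for n,cam in(("top",c),("scene",d)):
    im=np.mean([get_image(n)["img"].astype(float) for _ in range(6)],0)
    for nm,f,rs,z in(("red",red,(.18,.19,.2,.205,.21,.213),.026),("yel",yel,(.216,.218,.22,.222,.224,.226),.031)):
        print(n,nm,[(r,*np.round(prof(cam,im,f,r,z,.13,.33),4)) for r in rs])
print(sense()["t"])
E
python3 ptr.py
```

```text
top red [(0.18, np.float64(0.2357), np.float64(31.9491)), (0.19, np.float64(0.2345), np.float64(37.2376)), (0.2, np.float64(0.2349), np.float64(38.1123)), (0.205, np.float64(0.236), np.float64(34.6426)), (0.21, np.float64(0.2346), np.float64(34.5774)), (0.213, np.float64(0.2347), np.float64(27.7794))]
top yel [(0.216, np.float64(0.2242), np.float64(23.4731)), (0.218, np.float64(0.223), np.float64(25.4308)), (0.22, np.float64(0.2228), np.float64(27.1555)), (0.222, np.float64(0.223), np.float64(25.995)), (0.224, np.float64(0.2233), np.float64(25.3113)), (0.226, np.float64(0.2239), np.float64(24.6092))]
scene red [(0.18, np.float64(0.1381), np.float64(2.8887)), (0.19, np.float64(0.1954), np.float64(0.3337)), (0.2, np.float64(0.2176), np.float64(1.2358)), (0.205, np.float64(0.2454), np.float64(2.5387)), (0.21, np.float64(0.2477), np.float64(35.9961)), (0.213, np.float64(0.2469), np.float64(47.8214))]
scene yel [(0.216, np.float64(0.2259), np.float64(15.9096)), (0.218, np.float64(0.2245), np.float64(31.7971)), (0.22, np.float64(0.2234), np.float64(43.946)), (0.222, np.float64(0.2223), np.float64(47.4358)), (0.224, np.float64(0.2205), np.float64(45.3272)), (0.226, np.float64(0.2182), np.float64(38.7748))]
19.6167
```

Both views say the pointer reads 0.012 to 0.022 rad low. I'll regrasp with the hand centred about 0.015 rad farther along the arc.

Request:
arm_command(
  motion=[
    {"xyz": [1.03, 3.05, 0], "twist": [0, 0, 0], "grip": 4},
    {"xyz": [1.03, 3.05, 0], "twist": [0, 0, 0], "grip": 4},
    {"xyz": [1.03, 3.05, 0], "twist": [0, 0, 0], "grip": 4},
    {"xyz": [1.03, 3.05, 0], "twist": [0, 0, 0], "grip": 4},
    {"xyz": [1.03, 3.05, 0], "twist": [0, 0, 0], "grip": 4},
    {"xyz": [1.03, 3.05, 0], "twist": [0, 0, 0], "grip": 4},
    {"xyz": [1.03, 3.05, 0], "twist": [0, 0, 0], "grip": 4},
    {"xyz": [1.03, 3.05, 0], "twist": [0, 0, 0], "grip": 4},
    {"xyz": [1.03, 3.05, 0], "twist": [0, 0, 0], "grip": 4},
    {"xyz": [1.03, 3.05, 0], "twist": [0, 0, 0], "grip": 4},
    {"xyz": [1.03, 3.05, 0], "twist": [0, 0, 0], "grip": 4},
    {"xyz": [1.03, 3.05, 0], "twist": [0, 0, -0.17], "grip": 4},
    {"xyz": [0, 0, 0], "twist": [0, 0, 0], "grip": 4},
    {"xyz": [0, 0, 0], "twist": [0, 0, 0], "grip": 4},
    {"xyz": [0, 0, 0], "twist": [0, 0, 0], "grip": 4},
    {"xyz": [0, 0, 0], "twist": [0, 0, 0], "grip": 4},
  ],
)

```text
t: 20.95
tcp_pos: [0.5692, 0.162, 0.1749]
eef_rot: [0.815, 0.58, -0.0, 0.0]
wrist_force: [-0.6, 0.0, -0.2]
opening: 0.0402
grip_force: 0.0
```

Request:
arm_command(
  motion=[
    {"xyz": [-0.1, -0.3, -1], "twist": [0, 0, 0.04], "grip": 4},
    {"xyz": [0, -0.28, -1.5], "twist": [0, 0, 0], "grip": 4},
    {"xyz": [0, 0, -1.5], "twist": [0, 0, 0], "grip": 4},
    {"xyz": [0, 0, -1.5], "twist": [0, 0, 0], "grip": 4},
    {"xyz": [0, 0, -1.5], "twist": [0, 0, 0], "grip": 4},
    {"xyz": [0, 0, -1.5], "twist": [0, 0, 0], "grip": 4},
    {"xyz": [0, 0, 0], "twist": [0, 0, 0], "grip": 4},
    {"xyz": [0, 0, 0], "twist": [0, 0, 0], "grip": 4},
    {"xyz": [0, 0, 0], "twist": [0, 0, 0], "grip": 4},
  ],
)

```text
t: 21.7
tcp_pos: [0.5686, 0.1572, 0.0906]
eef_rot: [0.813, 0.582, 0.0, 0.0]
wrist_force: [0.3, -0.7, 1.3]
opening: 0.0401
grip_force: 0.0
```

Request:
arm_command(
  motion=[
    {"xyz": [0, 0, -1], "twist": [0, 0, 0], "grip": 4},
    {"xyz": [0, 0, -1], "twist": [0, 0, 0], "grip": 4},
    {"xyz": [0, 0, -1], "twist": [0, 0, 0], "grip": 4},
    {"xyz": [0, 0, -1], "twist": [0, 0, 0], "grip": 4},
    {"xyz": [0, 0, -0.4], "twist": [0, 0, 0], "grip": 4},
    {"xyz": [0, 0, 0], "twist": [0, 0, 0], "grip": 4},
    {"xyz": [0, 0, 0], "twist": [0, 0, 0], "grip": 4},
    {"xyz": [0, 0, 0], "twist": [0, 0, 0], "grip": 4},
    {"xyz": [0, 0, 0], "twist": [0, 0, 0], "grip": 4},
  ],
)

```text
t: 22.45
tcp_pos: [0.5687, 0.158, 0.0466]
eef_rot: [0.813, 0.582, 0.0, 0.0]
wrist_force: [-0.8, 0.1, 0.7]
opening: 0.0401
grip_force: 0.0
```

Request:
arm_command(
  motion=[
    {"xyz": [-0.05, -0.17, 0], "twist": [0, 0, 0], "grip": 4},
    {"xyz": [0, 0, 0], "twist": [0, 0, 0], "grip": 4},
    {"xyz": [0, 0, 0], "twist": [0, 0, 0], "grip": 3},
    {"xyz": [0, 0, 0], "twist": [0, 0, 0], "grip": 2.2},
    {"xyz": [0, 0, 0], "twist": [0, 0, 0], "grip": 1.7},
    {"xyz": [0, 0, 0], "twist": [0, 0, 0], "grip": 1},
    {"xyz": [0, 0, 0], "twist": [0, 0, 0], "grip": 1},
    {"xyz": [0, 0, 0], "twist": [0, 0, 0], "grip": 1},
    {"xyz": [0, 0, 0], "twist": [0, 0, 0], "grip": 1},
  ],
  newtons=20,
)

```text
t: 23.2
tcp_pos: [0.5679, 0.1561, 0.0462]
eef_rot: [0.813, 0.582, 0.0, 0.0]
wrist_force: [-0.2, -0.6, 2.3]
opening: 0.0136
grip_force: 22.6
```

Gripped where I wanted it. Now I'll release, rise, move aside and check.

Request:
arm_command(
  motion=[
    {"xyz": [0, 0, 0], "twist": [0, 0, 0], "grip": 4},
    {"xyz": [0, 0, 0], "twist": [0, 0, 0], "grip": 4},
    {"xyz": [0, 0, 0], "twist": [0, 0, 0], "grip": 4},
    {"xyz": [0, 0, 0], "twist": [0, 0, 0], "grip": 4},
    {"xyz": [0, 0, 1], "twist": [0, 0, 0], "grip": 4},
    {"xyz": [0, 0, 2], "twist": [0, 0, 0], "grip": 4},
    {"xyz": [0, 0, 2], "twist": [0, 0, 0], "grip": 4},
    {"xyz": [0, 0, 2], "twist": [0, 0, 0], "grip": 4},
    {"xyz": [0, 0, 2], "twist": [0, 0, 0], "grip": 4},
    {"xyz": [0, 0, 2], "twist": [0, 0, 0], "grip": 4},
    {"xyz": [0, 0, 2], "twist": [0, 0, 0], "grip": 4},
    {"xyz": [0, 0, 0], "twist": [0, 0, 0], "grip": 4},
  ],
)

```text
t: 24.2
tcp_pos: [0.5698, 0.1572, 0.1811]
eef_rot: [0.813, 0.582, 0.003, 0.001]
wrist_force: [0.3, 0.4, -0.2]
opening: 0.0398
grip_force: 0.0
```

Request:
arm_command(
  motion=[
    {"xyz": [-1, -3, 0], "twist": [0, 0, 0], "grip": 4},
    {"xyz": [-1, -3, 0], "twist": [0, 0, 0], "grip": 4},
    {"xyz": [-1, -3, 0], "twist": [0, 0, 0], "grip": 4},
    {"xyz": [-1, -3, 0], "twist": [0, 0, 0], "grip": 4},
    {"xyz": [-1, -3, 0], "twist": [0, 0, 0], "grip": 4},
    {"xyz": [-1, -3, 0], "twist": [0, 0, 0], "grip": 4},
    {"xyz": [-1, -3, 0], "twist": [0, 0, 0], "grip": 4},
    {"xyz": [-1, -3, 0], "twist": [0, 0, 0], "grip": 4},
    {"xyz": [-1, -3, 0], "twist": [0, 0, 0], "grip": 4},
    {"xyz": [-1, -3, 0], "twist": [0, 0, 0], "grip": 4},
    {"xyz": [-1, -3, 0], "twist": [0, 0, 0], "grip": 4},
    {"xyz": [-1, -3, 0], "twist": [0, 0, 0], "grip": 4},
    {"xyz": [0, 0, 0], "twist": [0, 0, 0], "grip": 4},
    {"xyz": [0, 0, 0], "twist": [0, 0, 0], "grip": 4},
    {"xyz": [0, 0, 0], "twist": [0, 0, 0], "grip": 4},
  ],
)

```text
t: 25.45
tcp_pos: [0.4479, -0.2034, 0.1762]
eef_rot: [0.813, 0.582, 0.0, -0.0]
wrist_force: [-0.2, -0.1, 0.1]
opening: 0.04
grip_force: 0.0
```

```bash
python3 ptr.py; mv pics/tmp.png pics/v4.png
```

```text
top red [(0.18, np.float64(0.236), np.float64(32.0272)), (0.19, np.float64(0.2345), np.float64(37.6525)), (0.2, np.float64(0.2348), np.float64(38.0339)), (0.205, np.float64(0.236), np.float64(35.1628)), (0.21, np.float64(0.2347), np.float64(34.4213)), (0.213, np.float64(0.2354), np.float64(28.3655))]
top yel [(0.216, np.float64(0.2356), np.float64(21.7271)), (0.218, np.float64(0.2362), np.float64(25.1785)), (0.22, np.float64(0.2366), np.float64(25.5227)), (0.222, np.float64(0.2368), np.float64(24.6703)), (0.224, np.float64(0.2371), np.float64(21.0305)), (0.226, np.float64(0.2364), np.float64(19.4486))]
scene red [(0.18, np.float64(0.1398), np.float64(2.9611)), (0.19, np.float64(0.1976), np.float64(0.1979)), (0.2, np.float64(0.2097), np.float64(1.2679)), (0.205, np.float64(0.2451), np.float64(2.4947)), (0.21, np.float64(0.2477), np.float64(36.103)), (0.213, np.float64(0.2467), np.float64(48.6095))]
scene yel [(0.216, np.float64(0.2461), np.float64(15.6667)), (0.218, np.float64(0.2409), np.float64(27.5178)), (0.22, np.float64(0.2396), np.float64(36.7277)), (0.222, np.float64(0.2387), np.float64(39.4927)), (0.224, np.float64(0.2374), np.float64(37.9501)), (0.226, np.float64(0.2363), np.float64(32.5082))]
26.15
```

View pics/v4.png

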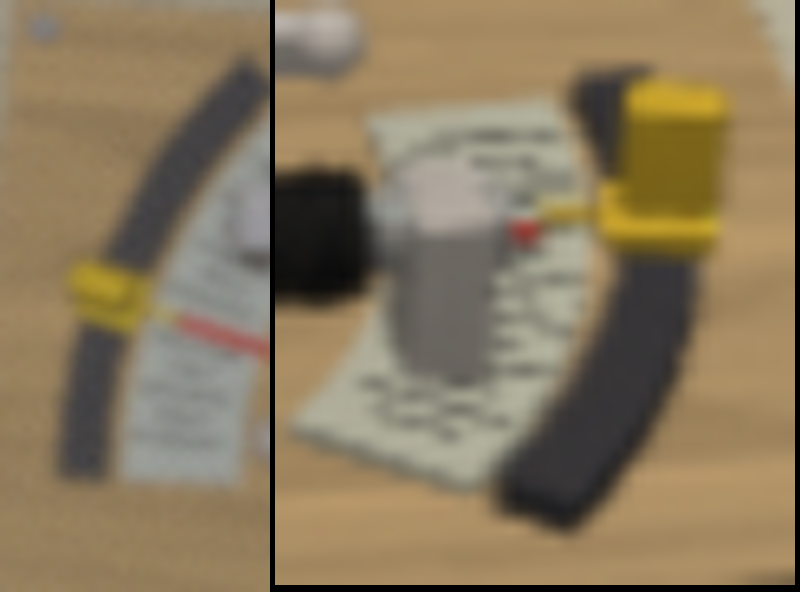

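The yellow pointer at top mosaic (158,313) now runs straight into the red tip at (180,322), and in the scene half it also meets the red tip. Measured angles are 0.236 against 0.235, the lever is at rest and the robot is clear, so I'll hand the job in.

```bash
python3 -c "
from plant import *
print(finish_job())"
```

```text
the job is handed in; nothing more can be done
None
```

The job is handed in (no verdict came back): I pressed the lever to about 11.5 N, held it there over half a second and let it spring back, and the yellow marker now lines up with the red hand at about 0.236 rad.

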